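Hang the finished bangles on the display arms

ROBOT

A 6-joint arm with a two-finger parallel gripper is mounted at the origin on the work surface. World frame = base frame: x ahead of the robot, y to its left, z up, the work surface at z = 0. Lengths are in m, angles in rad, forces in N, time in s.
With the tool pointing down it reaches from about 0.325 to 0.9 m from the base axis. Payload 3.5 kg.
Tool frame: the origin (TCP) lies at the very end of the fingers, on their centre line; the grasp point (between the pads) lies 19 mm behind it; z points along the fingers, y is the line along which they close (so a half turn about z gives the same grasp; the last joint's range is limited). The gripper opens to 85 mm and grips with 20 to 120 N. Pads are 22 mm wide; open, the fingers measure 114 mm over their backs; the gripper's body (76 mm by 85 mm) begins 54 mm behind the grasp point. The pads swing forward as they close: fully open they stand 13 mm farther back than shut.
Start: joints at [1.147, 0.276, -0.026, 1.268, 0, 1.467], TCP at [0.197, 0.593, 0.231] pointing down, gripper open.
Joint ranges: [-3.12, 3.12], [-0.85, 1.88], [-1.08, 1.24], [-1.95, 2.15], [-1.57, 1.53], [-3.14, 3.14]. Speed limits (rad/s): [2.57, 2.57, 3.14, 3.14, 3.14, 3.14].

INTERFACE

Orientations are given as a unit quaternion [w, x, y, z].
In Python, from station import sensors, vision, bot gives the robot as it stands.
- The arm moves only by the tool step_arm, never from a script. Its argument "targets" is a list of rows, each a list of 3 entries, a list of its own where there are three numbers: the finger opening in mm, from 0 to 85.4, then the shift along the tool's x, y, z normalised to -1 to 1, where 1 is 0.03 m, then the turn about the tool's z normalised to -1 to 1, where 1 is pi rad. A call has 1 to 5 rows; each row shifts and turns the commanded pose from where the row before left it, along the tool's axes as they then stand; what a row does not reach is not made up. A row lasts 1/10 s, in which the tool goes at most 50 mm and 8.59 degrees, less where a joint would pass 70% of its speed; a pose out of reach is approached as far as the arm can. A call with a number of a shift or a turn outside -1 to 1 is refused whole. A call with a gripper value outside its range is refused whole. The fingers move at their own pace and stop on an object; "squeeze" is the grip in N (left out, the last holds). Time passes only in rows, so rows that do not move let the fingers close. It gives the time, the measured TCP pose, the force, the opening and the grip force at its end, in the units of the state.
- sensors.observe(): the state, without advancing time (a new reading comes with each control period).
- vision.read_camera(name): name is "scene" or "side" or "wrist"; returns (picture, depth): 480x640x3 uint8, blue, green, red; 480x640 float32, m along the optical axis (not along the pixel's ray), 0 where there is no reading.
- vision.camera_params(name): a dict with "vertical_fov" (degrees; the focal length in pixels is half the picture's height over the tangent of half this angle, whatever the lens; pixels are square), "cx", "cy" (the principal point, pixels), "k1" (the pictures are not rectified: a ray, as slopes to the right and down, at radius r is drawn at 1 + k1 r^2 times it, then the intrinsics apply), "origin" and "attitude" of the camera in the world. Camera axes: x right, y down, z forward; pixel columns grow to the right and rows downward; lengths in m; the calibration is good to about 2 mm. A picture is of the moment at which its call begins: read the wrist's pose just before it. camera_params takes no time and is no camera call; for the wrist camera it gives the pose at the moment of the call.
- bot.hand_in(): hands the job in; it is judged then, once.
The state is a dict: "t": time; "joint_pos": joint angles; "dq": joint speeds; "joint_efforts": joint torques, N m; "eef_pos": TCP position; "tool_rot": TCP orientation; "ft_force": force on the tool from outside, world axes, zero at the start; "moment": the same for the moment, N m; "gripper_width": opening from 0.0 (shut) to 1.0 (fully open); "grasp_force": force on a finger pad.
Only numpy, scipy, OpenCV 4.12 (cv2) and the standard library are available. Lean on these libraries where they do the work, as an engineer would, in place of code of your own. Each camera call takes 0.05 s, during which the arm holds its last target. There are 200 camera calls.

TASK

Hang the pink bangle first and then the gold one on the display stand whose collar and tip have the same colour. Slide each bangle down along the slanted arm, keeping hold of it until it sits fully home against the collar, then let go. Leave the bead jars and the violet bangle where they stand.

Things in the scene. Friction and masses are not known exactly. Their poses are not given: they have to be found in the camera images.
- pink_bangle: loose rigid pink beaded bangle: a closed ring, outer diameter 62 mm, hole 50 mm, 22 mm high, about 60 g, lying flat on a grey bead board. Origin: centre of its underside; z is the ring's axis.
- pink_bangle_centre (a point): centre of the pink bangle, 11 mm above its underside.
- pink_arm: fixed round arm of the white display stand with pink collar and pink tip. The arm slants up towards the robot, 40 degrees from vertical; diameter 38 mm, 42 mm from collar to tip, last 10 mm tapering to 20 mm across. Origin: on the arm's axis at the collar's upper face (collar 60 mm across, 6 mm thick, 120 mm above the table); z points out along the arm to its tip, y level. Behind the collar a 20 mm rod bends down to a base plate 120 x 110 x 12 mm.
- pink_seat (a point): where the pink bangle's centre lies when it is fully home: on the arm's axis, 11 mm out from the collar.
- gold_bangle: loose rigid gold beaded bangle: a closed ring, outer diameter 62 mm, hole 50 mm, 22 mm high, about 60 g, lying flat on a grey bead board. Origin: centre of its underside; z is the ring's axis.
- gold_bangle_centre (a point): centre of the gold bangle, 11 mm above its underside.
- gold_arm: fixed round arm of the white display stand with gold collar and gold tip. The arm slants up towards the robot, 40 degrees from vertical; diameter 38 mm, 42 mm from collar to tip, last 10 mm tapering to 20 mm across. Origin: on the arm's axis at the collar's upper face (collar 60 mm across, 6 mm thick, 120 mm above the table); z points out along the arm to its tip, y level. Behind the collar a 20 mm rod bends down to a base plate 120 x 110 x 12 mm.
- gold_seat (a point): where the gold bangle's centre lies when it is fully home: on the arm's axis, 11 mm out from the collar.
- board_left: fixed grey bead board on the left (+y) side, 200 x 240 mm (x, y), upper face 8 mm and edge rim 12 mm above the table. Origin: centre of its underside. One bangle lies on it.
- board_right: fixed grey bead board on the right (-y) side, 200 x 240 mm (x, y), upper face 8 mm and edge rim 12 mm above the table. Origin: centre of its underside. One bangle lies on it.
- jar_magenta: loose clear jar full of magenta beads, 60 mm across, 68 mm high, between the two stands; a bystander. Origin: centre of its underside.
- jar_copper: loose clear jar full of copper beads, 60 mm across, 68 mm high, to the left of the left board; a bystander. Origin: centre of its underside.
- jar_lilac: loose clear jar full of lilac beads, 60 mm across, 68 mm high, to the right of the right board; a bystander. Origin: centre of its underside.
- jar_silver: loose clear jar full of silver beads, 60 mm across, 68 mm high, beyond the stands; a bystander. Origin: centre of its underside.
- violet_bangle: a violet bangle of the same size lying on the table between the boards and the stands; a bystander that stays there. Origin: centre of its underside.
Mind the look-alikes: they are no part of the job. What is shaped like the pink_bangle but turquoise is not meant.

How it is judged:
By the outcome, as a careful person would: the job done as asked, in the order asked, and still so for the second after the job is handed in, with the robot touching nothing.
It also fails if it takes over 58 s, if anything falls off the work surface, if the arm or the gripper's body presses on something with over 40 N, if the wrist force passes 120 N, or if a joint passes its speed limit or range.

## Working session

There is one attempt and no reset: what is moved stays moved. The work goes in short steps, Python scripts to look and compute and a tool call to move; the robot and the scene stay as the last step left them, time stands still between calls to the robot, and variables do not carry over. Pictures are saved under pics/ and viewed, at most 10 in all, crops included, and the job is handed in when it is done.

Besides the shell and the picture viewer there is one more tool, called after "Call:" in YAML: its name, and indented under it one key for each argument. step_arm: Moves the arm, as the interface text tells. Its arguments: {"type":"object","properties":{"targets":{"type":"array"},"squeeze":{"type":"number"}},"required":["targets"]}

```bash
mkdir -p pics; ls
cat > h.py <<'E'
import numpy as np, cv2
from scipy.spatial.transform import Rotation as R
from station import sensors, vision, bot
def rot(a):
    a=np.array(a,float)
    return a if a.shape==(3,3) else R.from_quat(a,scalar_first=True).as_matrix()
def cam(name):
    p=vision.camera_params(name); im,d=vision.read_camera(name); return p,im,d
def ray(p,u,v):
    f=240/np.tan(np.radians(p['vertical_fov'])/2)
    K=np.array([[f,0,p['cx']],[0,f,p['cy']],[0,0,1]])
    q=cv2.undistortPoints(np.array([[[u,v]]],float).reshape(-1,1,2),K,np.array([p['k1'],0,0,0.]))
    return q.reshape(-1,2)
def cloud(p,d):
    f=240/np.tan(np.radians(p['vertical_fov'])/2)
    K=np.array([[f,0,p['cx']],[0,f,p['cy']],[0,0,1]])
    v,u=np.mgrid[:480,:640]
    q=cv2.undistortPoints(np.stack([u,v],-1).reshape(-1,1,2).astype(float),K,np.array([p['k1'],0,0,0.])).reshape(480,640,2)
    X=np.dstack([q*d[...,None],d])
    return X@rot(p['attitude']).T+np.array(p['origin'])
E
python3 - <<'E'
from h import *
print(sensors.observe())
for n in ('scene','side'):
    p,im,d=cam(n); print(n,p); cv2.imwrite(f'pics/{n}0.png',im); np.savez(f'{n}0.npz',im=im,X=cloud(p,d),d=d)
E
```

```text
pics
{'t': 0.0, 'joint_pos': array([ 1.14660895e+00,  2.77142063e-01, -2.79111078e-02,  1.26802155e+00,
        2.98124596e-05,  1.46738409e+00]), 'dq': array([ 0.00016185, -0.00098657, -0.00170875,  0.0026952 ,  0.0001364 ,
       -0.00189523]), 'joint_efforts': array([-3.52154748e-03, -4.45510554e+01,  2.95203692e+01,  1.65327173e-02,
       -3.62346400e-04,  2.32134909e-06]), 'eef_pos': array([0.19674132, 0.59238378, 0.23013986]), 'tool_rot': array([-3.11436748e-04,  1.59700729e-01,  9.87164819e-01, -1.09589981e-03]), 'ft_force': array([-0.74543655, -0.53541445, -0.20147295]), 'moment': array([-0.0038802 , -0.03866615,  0.02754362]), 'grasp_force': 0.0, 'gripper_width': 0.9971665183779412}
scene {'vertical_fov': 50.73118683457428, 'cx': 320.6428783892304, 'cy': 244.7076535954263, 'k1': -0.0037546797869372492, 'origin': array([ 1.09576448, -0.67534991,  0.65823865]), 'attitude': array([-0.44970262,  0.81207456,  0.32922603, -0.17295285])}
side {'vertical_fov': 44.96420993933742, 'cx': 325.4139106855444, 'cy': 240.51343504926993, 'k1': -0.15382981347792538, 'origin': array([ 0.26551077, -0.95136421,  1.04711293]), 'attitude': array([-0.38557393,  0.91511234, -0.10799146,  0.04732859])}
```

View pics/scene0.png

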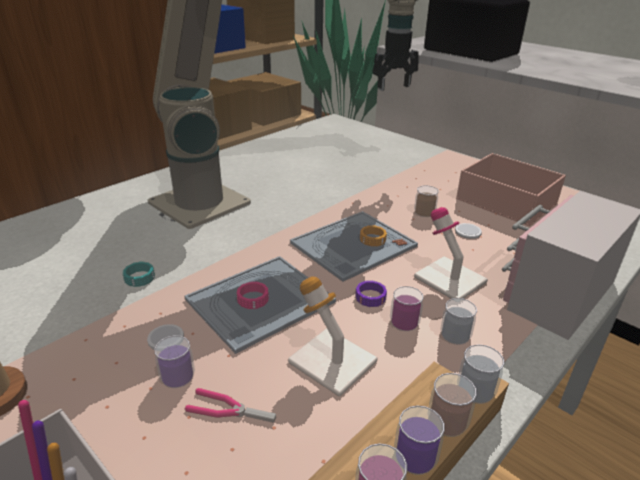

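View pics/side0.png

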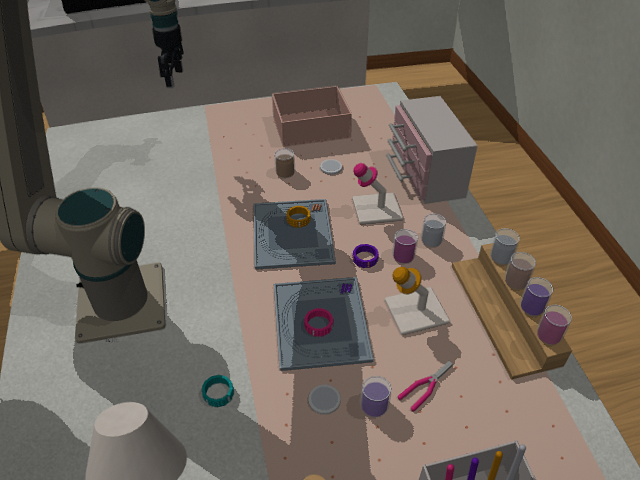

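Pink bangle at scene (252,295)/side (319,322) on the right board. The turquoise one at (139,273) is the look-alike and lies off the boards. Gold bangle is at scene (373,235). The left stand (scene 440,214 tip) is pink and the right stand (312,287) is gold. I'll measure them and confirm with a crop.

```bash
cat > meas.py <<'E'
from h import *
def near(X,c,r): return np.hypot(X[...,0]-c[0],X[...,1]-c[1])<r
def fitc(P,r=None):
    A=np.c_[2*P,np.ones(len(P))]; s=np.linalg.lstsq(A,(P**2).sum(1),rcond=None)[0]
    return s[:2],np.sqrt(s[2]+s[:2]@s[:2])
E
python3 - <<'E'
from meas import *
D={n:np.load(f'{n}0.npz') for n in('scene','side')}
px={'scene':dict(pinkB=(252,295),goldB=(373,235),violet=(371,293),pinktip=(440,214),goldtip=(312,287)),
 'side':dict(pinkB=(319,322),goldB=(299,216),violet=(366,256),pinktip=(361,171),goldtip=(401,275))}
for n in D:
    X=D[n]['X'];im=D[n]['im']; hsv=cv2.cvtColor(im,cv2.COLOR_BGR2HSV)
    for k,(u,v) in px[n].items():
        c=X[v-3:v+4,u-3:u+4].reshape(-1,3); c=np.median(c,0)
        H=hsv[...,0].astype(int)
        m=near(X,c,.05)&(hsv[...,1]>120)
        m&={'p':(H>160),'g':(H>8)&(H<28),'v':(H>125)&(H<150)}[k[0]]
        P=X[m]
        if 'B' in k or k=='violet':
            T=P[P[:,2]>np.percentile(P[:,2],95)-.006]
            print(n,k,c.round(4),m.sum(),'ztop',np.percentile(P[:,2],[5,95]).round(4),'bbox mid',((T.max(0)+T.min(0))/2).round(4),'ext',(T.max(0)-T.min(0)).round(4),'fit',fitc(T[:,:2]))
        else:
            print(n,k,c.round(4))
    # boards/plates
    for nm,(z0,z1) in dict(plate=(.009,.016)).items():
        m=(np.abs(X[...,2]-.012)<.004)&(hsv[...,1]<70)&(hsv[...,2]>140)&(X[...,0]>.4)
        nl,lab,st,_=cv2.connectedComponentsWithStats(m.astype(np.uint8))
        for i in range(1,nl):
            if st[i,4]>600:
                P=X[lab==i][:,:2]; r=cv2.minAreaRect((P*1000).astype(np.float32)); print(n,'plate',st[i],r,np.median(X[lab==i][:,2]))
sc=D['scene']['im'];
a=cv2.resize(sc[200:300,400:500],(400,400),interpolation=cv2.INTER_CUBIC);b=cv2.resize(sc[265:365,270:370],(400,400),interpolation=cv2.INTER_CUBIC)
cv2.imwrite('pics/crop1.png',np.hstack([a,b]))
E
```

```text
scene pinkB [ 0.4304 -0.1696  0.01  ] 484 ztop [0.0134 0.0322] bbox mid [ 0.4425 -0.1774  0.0304] ext [0.0628 0.0639 0.0083] fit (array([ 0.443067  , -0.17747395]), np.float64(0.028384210415970224))
scene goldB [0.459  0.1954 0.0128] 298 ztop [0.0126 0.0318] bbox mid [0.4709 0.1782 0.0296] ext [0.062  0.063  0.0076] fit (array([0.46960948, 0.17785168]), np.float64(0.028050174750091784))
scene violet [0.5949 0.0171 0.0021] 343 ztop [0.0062 0.0244] bbox mid [0.6046 0.0032 0.0223] ext [0.0622 0.0602 0.0077] fit (array([0.60418167, 0.0034288 ]), np.float64(0.028258247777635904))
scene pinktip [0.6437 0.1697 0.1516]
scene goldtip [ 0.63   -0.197   0.1519]
scene plate [ 414  256   74   42 1368] ((686.6398315429688, 176.3167724609375), (111.04781341552734, 119.94419860839844), 85.71793365478516) 0.012912407574464657
scene plate [ 288  328   90   65 2634] ((670.5999145507812, -185.7045135498047), (120.63790893554688, 110.5708236694336), 2.7558019161224365) 0.012778941893691942
side pinkB [ 0.4422 -0.1696  0.0092] 464 ztop [0.0103 0.0326] bbox mid [ 0.4394 -0.1772  0.0309] ext [0.0644 0.0662 
[... 151 characters left out ...]
.466  0.1767 0.0322] ext [0.061  0.0651 0.0099] fit (array([0.46661199, 0.17647744]), np.float64(0.028743074825272576))
side violet [0.6059 0.0128 0.0008] 368 ztop [0.0031 0.0251] bbox mid [0.6008 0.0032 0.0235] ext [0.0627 0.0651 0.0087] fit (array([0.60099952, 0.00367945]), np.float64(0.028521945171384993))
side pinktip [0.6304 0.168  0.1498]
side goldtip [ 0.6122 -0.1983  0.154 ]
side plate [353 194  39  28 610] ((670.7155151367188, 179.69985961914062), (110.16801452636719, 89.6434097290039), 85.3501968383789) 0.012109244739816671
side plate [ 385  292   50   41 1027] ((648.8387451171875, -187.0178680419922), (80.9215316772461, 110.55796813964844), 3.9045872688293457) 0.011985402021455593
```

View pics/crop1.png

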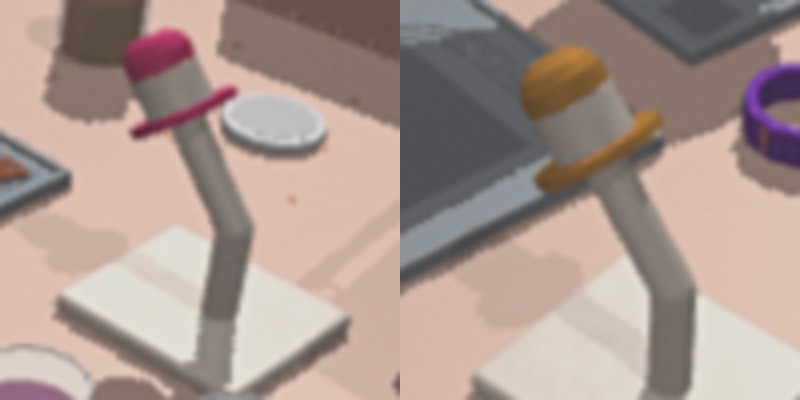

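Crop: the left stand has a pink tip and collar, the right stand a gold tip and collar, so each bangle goes to the stand of its own colour. Next I'll fit the arm axes.

```bash
cat > armfit.py <<'E'
from meas import *
from scipy.optimize import least_squares
def axes(yaw):  # z out along arm (toward -x,up), y level
    s,c=np.sin(np.radians(40)),np.cos(np.radians(40))
    z=np.array([-s*np.cos(yaw),-s*np.sin(yaw),c]); y=np.array([-np.sin(yaw),np.cos(yaw),0])
    return np.c_[np.cross(y,z),y,z]
def sdf(P,o,yaw):
    L=(P-o)@axes(yaw); r=np.hypot(L[:,0],L[:,1]); h=L[:,2]
    # 2D profile polygon distance
    poly=np.array([[0,-.05],[.010,-.05],[.010,-.006],[.030,-.006],[.030,0],[.019,0],[.019,.032],[.010,.042],[0,.042]])
    q=np.c_[r,h]; d=np.full(len(q),9.)
    for a,b in zip(poly[:-1],poly[1:]):
        t=np.clip(((q-a)@(b-a))/((b-a)@(b-a)),0,1); d=np.minimum(d,np.linalg.norm(q-a-t[:,None]*(b-a),axis=1))
    return d
def fit(P,o0,yaw0,freez=False):
    f=lambda v: sdf(P,v[:3],v[3])
    for _ in range(3):
        P_=P[sdf(P,np.array(o0),yaw0)<.02] 
        s=least_squares(lambda v: sdf(P_,v[:3],v[3]),[*o0,yaw0],loss='soft_l1',f_scale=.002,x_scale=[.01,.01,.01,.1]); o0,yaw0=s.x[:3],s.x[3]
    return s.x,np.median(sdf(P_,s.x[:3],s.x[3])),len(P_)
E
python3 - <<'E'
from armfit import *
for n in('scene','side'):
    X=np.load(f'{n}0.npz')['X']
    for k,c in dict(pink=(.65,.176),gold=(.63,-.188)).items():
        P=X[near(X,c,.07)&(X[...,2]>.095)&(X[...,2]<.19)]
        s,m,N=fit(P,(c[0],c[1],.12),0.)
        print(n,k,s[:3].round(4),'yaw',np.degrees(s[3]).round(1),m,N)
E
```

```text
scene pink [0.652  0.1813 0.1216] yaw -5.6 0.0008813626939130847 604
scene gold [ 0.6351 -0.1871  0.1213] yaw 3.1 0.0006912162968232943 960
side pink [0.6512 0.1812 0.121 ] yaw -4.5 0.0012587063756508312 436
side gold [ 0.6345 -0.1878  0.1209] yaw 4.1 0.0009713985249027671 607
```

Call:
step_arm:
  targets:
    - [85,[0,0,0],-0.037]
    - [85,[0,0,0],-0.037]
    - [85,[-0.413,-1,0],0]
    - [85,[-0.413,-1,0],0]
    - [85,[-0.413,-1,0],0]
  squeeze: 30

```text
t: 0.6
eef_pos: [0.2261, 0.4989, 0.2306]
tool_rot: [-0.0, 0.044, 0.999, -0.001]
ft_force: [0.2, 0.5, 0.5]
gripper_width: 0.992
grasp_force: 0.0
```

Call:
step_arm:
  targets:
    - [85,[-0.413,-1,0],0]
    - [85,[-0.413,-1,0],0]
    - [85,[-0.413,-1,0],0]
    - [85,[-0.413,-1,0],0]
    - [85,[-0.413,-1,0],0]

```text
t: 1.1
eef_pos: [0.2745, 0.3438, 0.2309]
tool_rot: [-0.0, 0.044, 0.999, -0.0]
ft_force: [0.1, 0.0, 0.2]
gripper_width: 0.996
grasp_force: 0.0
```

Call:
step_arm:
  targets:
    - [85,[-0.413,-1,0],0]
    - [85,[-0.413,-1,0],0]
    - [85,[-0.413,-1,0],0]
    - [85,[-0.413,-1,0],0]
    - [85,[-0.413,-1,0],0]

```text
t: 1.6
eef_pos: [0.3229, 0.1891, 0.231]
tool_rot: [-0.0, 0.044, 0.999, -0.0]
ft_force: [0.4, -0.2, -0.1]
gripper_width: 0.991
grasp_force: 0.0
```

Call:
step_arm:
  targets:
    - [85,[-0.413,-1,0],0]
    - [85,[-0.413,-1,0],0]
    - [85,[-0.413,-1,0],0]
    - [85,[-0.413,-1,0],0]
    - [85,[-0.413,-1,0],0]

```text
t: 2.1
eef_pos: [0.3714, 0.0343, 0.231]
tool_rot: [-0.0, 0.044, 0.999, 0.0]
ft_force: [0.9, 0.1, 0.5]
gripper_width: 0.994
grasp_force: 0.0
```

Call:
step_arm:
  targets:
    - [85,[-0.413,-1,0],0]
    - [85,[-0.413,-1,0],0]
    - [85,[-0.413,-1,0],0]
    - [85,[-0.413,-1,0],0]
    - [85,[-0.413,-1,0],0]

```text
t: 2.6
eef_pos: [0.4199, -0.1206, 0.2309]
tool_rot: [-0.0, 0.044, 0.999, 0.0]
ft_force: [0.1, 0.8, 0.5]
gripper_width: 0.994
grasp_force: 0.0
```

Call:
step_arm:
  targets:
    - [85,[-0.43,-0.92,0.8],0]
    - [85,[-0.43,-0.92,0.8],0]
    - [85,[0,0,0.8],0]
    - [85,[0,0,0],0]

```text
t: 3.0
eef_pos: [0.4379, -0.1756, 0.1556]
tool_rot: [-0.004, 0.045, 0.999, 0.002]
ft_force: [-0.6, 0.9, -0.4]
gripper_width: 0.995
grasp_force: 0.0
```

Run:
```python
from meas import *
s=sensors.observe(); print(s['eef_pos'],s['tool_rot'],s['ft_force'])
p,im,d=cam('wrist'); print(p); X=cloud(p,d); cv2.imwrite('pics/w1.png',im)
hsv=cv2.cvtColor(im,cv2.COLOR_BGR2HSV); m=(hsv[...,1]>120)&(hsv[...,0]>160)&(d>0)
P=X[m]; P=P[np.hypot(P[:,0]-.441,P[:,1]+.178)<.05]; print(len(P))
if len(P):
    T=P[P[:,2]>np.percentile(P[:,2],95)-.005]; print(np.percentile(P[:,2],[5,95]),(T.max(0)+T.min(0))/2,np.ptp(T,axis=0),fitc(T[:,:2]))
```

```text
[ 0.43787979 -0.17563254  0.15557659] [-0.00378714  0.04490052  0.99898231  0.00198402] [-0.55604667  0.89995593 -0.42374063]
{'vertical_fov': 60.922400501001086, 'cx': 318.02993347678523, 'cy': 235.14648897772412, 'k1': -0.07322911041088892, 'origin': array([ 0.36853541, -0.17058759,  0.29845995]), 'attitude': array([0.0983047 , 0.73134779, 0.6684862 , 0.09269738])}
3481
[0.01163353 0.03133695] [ 0.44005248 -0.17825792  0.1395549 ] [0.06350477 0.09563445 0.22641989] (array([ 0.43950964, -0.17714091]), np.float64(0.02879636804539231))
```

View pics/w1.png

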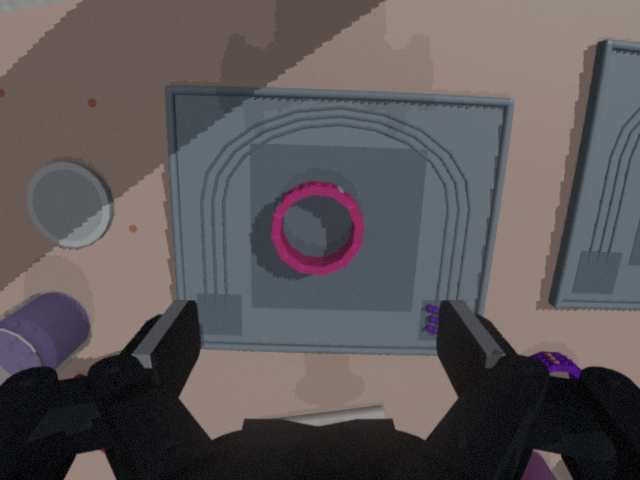

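Wrist view: the pink bangle is centred at about (318,228) between the open fingers (pads near 180,340 and 460,340). Position is about (0.440,-0.178), top at 30 mm, which matches the given sizes.

Run:
```python
from meas import *
s=sensors.observe(); p,im,d=cam('wrist'); X=cloud(p,d)
Rt=rot(s['tool_rot']); L=(X-s['eef_pos'])@Rt
print(s['eef_pos'],s['tool_rot'])
for a,b in((120,215),(435,520)):
    Q=L[290:420,a:b][(d[290:420,a:b]>0)&(d[290:420,a:b]<.2)]
    for lo in(-.03,-.02,-.01,0,.01,.02):
        q=Q[(Q[:,2]>lo)&(Q[:,2]<lo+.01)]
        if len(q): print(lo,len(q),'y',np.percentile(q[:,1],[5,50,95]).round(4),'x',np.percentile(q[:,0],[5,95]).round(4))
    print('zmax',np.percentile(Q[:,2],[50,90,99]))
```

```text
[ 0.43889641 -0.17570863  0.15741204] [-0.0024918   0.04445415  0.99900743  0.00133382]
-0.03 1101 y [-0.0552 -0.0433 -0.0428] x [-0.008  0.012]
-0.02 460 y [-0.0483 -0.0431 -0.0427] x [-0.008   0.0119]
zmax [-0.04636397 -0.02271811 -0.01440103]
-0.03 1092 y [0.0417 0.0422 0.0539] x [-0.008  0.012]
-0.02 473 y [0.0416 0.0419 0.0475] x [-0.0081  0.012 ]
zmax [-0.04737319 -0.02290599 -0.01456938]
```

Call:
step_arm:
  targets:
    - [85,[-0.04,-0.07,0.9],0]
    - [85,[0,0,0.9],0]
    - [85,[0,0,0.9],0]
    - [85,[0,0,0.9],0]
    - [85,[0,0,0.9],0]

```text
t: 3.6
eef_pos: [0.4436, -0.179, 0.0254]
tool_rot: [0.002, 0.043, 0.999, -0.001]
ft_force: [0.1, 0.6, -0.4]
gripper_width: 0.995
grasp_force: 0.0
```

Call:
step_arm:
  targets:
    - [85,[0,0,0.45],0]
    - [85,[0,0,0.1],0]
    - [85,[0,0,0],0]

```text
t: 3.9
eef_pos: [0.4427, -0.1788, 0.0088]
tool_rot: [0.001, 0.044, 0.999, -0.0]
ft_force: [-0.6, 0.3, 0.4]
gripper_width: 0.994
grasp_force: 0.0
```

Call:
step_arm:
  targets:
    - [85,[0.08,0,0.1],0]
    - [50,[0,0,0],0]
    - [50,[0,0,0],0]
    - [50,[0,0,0],0]
    - [50,[0,0,0],0]
  squeeze: 30

```text
t: 4.4
eef_pos: [0.4401, -0.1787, 0.006]
tool_rot: [0.001, 0.044, 0.999, -0.0]
ft_force: [-2.1, 1.1, 7.5]
gripper_width: 0.726
grasp_force: 32.0
```

Call:
step_arm:
  targets:
    - [50,[0,0,0],0]
    - [50,[0,0,0],0]

```text
t: 4.6
eef_pos: [0.4401, -0.1787, 0.006]
tool_rot: [0.001, 0.044, 0.999, -0.0]
ft_force: [-1.8, 1.9, 5.8]
gripper_width: 0.729
grasp_force: 32.0
```

Call:
step_arm:
  targets:
    - [50,[0,0,-0.3],0]
    - [50,[0,0,-0.6],0]
    - [50,[0,0,-0.95],0]
    - [50,[0,0,-0.95],0]
    - [50,[0,0,-0.95],0]

```text
t: 5.1
eef_pos: [0.4393, -0.1786, 0.119]
tool_rot: [0.0, 0.044, 0.999, -0.0]
ft_force: [0.5, 0.5, -1.4]
gripper_width: 0.727
grasp_force: 33.3
```

Call:
step_arm:
  targets:
    - [50,[0,0,-0.95],0]
    - [50,[0,0,-0.95],0]
    - [50,[0,0,-0.95],0]
    - [50,[0,0,-0.5],0]
    - [50,[-0.17,0.48,0],0]

```text
t: 5.6
eef_pos: [0.4475, -0.1665, 0.2217]
tool_rot: [0.003, 0.045, 0.999, -0.002]
ft_force: [0.6, 0.4, -0.5]
gripper_width: 0.732
grasp_force: 33.3
```

Call:
step_arm:
  targets:
    - [50,[-0.333,0.967,0],0]
    - [50,[-0.333,0.967,0],0]
    - [50,[-0.333,0.967,0],0]
    - [50,[-0.333,0.967,0],0]
    - [50,[-0.333,0.967,0],0]

```text
t: 6.1
eef_pos: [0.5086, -0.0235, 0.2185]
tool_rot: [0.0, 0.044, 0.999, -0.0]
ft_force: [0.2, -0.7, -0.3]
gripper_width: 0.733
grasp_force: 33.3
```

Call:
step_arm:
  targets:
    - [50,[-0.333,0.967,0],0]
    - [50,[-0.333,0.967,0],0]
    - [50,[-0.333,0.967,0],0]
    - [50,[-0.333,0.967,0],0]
    - [50,[-0.333,0.967,0],0]

```text
t: 6.6
eef_pos: [0.5712, 0.1166, 0.2184]
tool_rot: [0.0, 0.044, 0.999, -0.0]
ft_force: [0.7, -0.6, -1.3]
gripper_width: 0.733
grasp_force: 33.3
```

Call:
step_arm:
  targets:
    - [50,[-0.333,0.967,0],0]
    - [50,[-0.333,0.967,0],0]
    - [50,[-0.17,0.48,0],0]
    - [50,[0,0,0],0]
    - [50,[0,0,0],0]

```text
t: 7.1
eef_pos: [0.6019, 0.1849, 0.2178]
tool_rot: [-0.0, 0.044, 0.999, -0.0]
ft_force: [0.0, -1.4, -0.2]
gripper_width: 0.727
grasp_force: 33.3
```

```bash
cat > look.py <<'E'
from armfit import *
import sys
def look(tag,o,yaw,hue):
    s=sensors.observe(); print('tcp',s['eef_pos'].round(4),s['tool_rot'].round(4),'ft',s['ft_force'].round(1))
    out={}
    for n in('scene','side','wrist'):
        p,im,d=cam(n); X=cloud(p,d); out[n]=im; np.savez(f'{n}_{tag}.npz',im=im,X=X,d=d)
        cv2.imwrite(f'pics/{n}_{tag}.png',im)
        c=(s['eef_pos'])@np.eye(3)
        h=cv2.cvtColor(im,cv2.COLOR_BGR2HSV); H=h[...,0].astype(int)
        col=(h[...,1]>110)&((H>160) if hue=='pink' else (H>8)&(H<28))
        m=col&(np.linalg.norm(X-(s['eef_pos']+[0,0,.013]),axis=2)<.045)&(d>0)
        P=X[m]
        if len(P)>50: print(n,'ring pts',len(P),'min',P.min(0).round(4),'max',P.max(0).round(4),'mid',((np.percentile(P,1,axis=0)+np.percentile(P,99,axis=0))/2).round(4))
    return s,out
E
python3 - <<'E'
from look import *
s,_=look('a',None,None,'pink')
E
```

```text
tcp [0.6019 0.1849 0.2178] [-4.00e-04  4.41e-02  9.99e-01 -4.00e-04] ft [ 0.  -1.4 -0.2]
scene ring pts 358 min [0.582  0.1518 0.2209] max [0.6364 0.2158 0.2446] mid [0.6093 0.1837 0.2331]
side ring pts 204 min [0.5686 0.147  0.2187] max [0.6332 0.2184 0.2458] mid [0.5998 0.1838 0.2332]
wrist ring pts 17511 min [0.5691 0.1426 0.2182] max [0.6341 0.2169 0.2622] mid [0.6007 0.184  0.2346]
```

Run:
```python
from armfit import *
for n in('scene','side','wrist'):
    X=np.load(f'{n}_a.npz')['X']
    P=X[near(X,(.65,.181),.06)&(X[...,2]>.095)&(X[...,2]<.175)]
    s,m,N=fit(P,(.6515,.181,.12),-.09); print(n,s[:3].round(4),np.degrees(s[3]).round(1),m,N)
im=np.load('wrist_a.npz')['im']; sd=np.load('side_a.npz')['im'][110:230,300:420]
cv2.imwrite('pics/v1.png',np.hstack([cv2.resize(im,(480,360)),cv2.resize(sd,(320,360),interpolation=cv2.INTER_CUBIC)]))
```

```text
scene [0.6522 0.1814 0.1214] -5.7 0.0007964869994960492 600
side [0.6511 0.181  0.1214] -6.2 0.0013316342879845181 440
wrist [0.6515 0.1811 0.1198] -4.9 0.0004883601505127743 6334
```

View pics/v1.png

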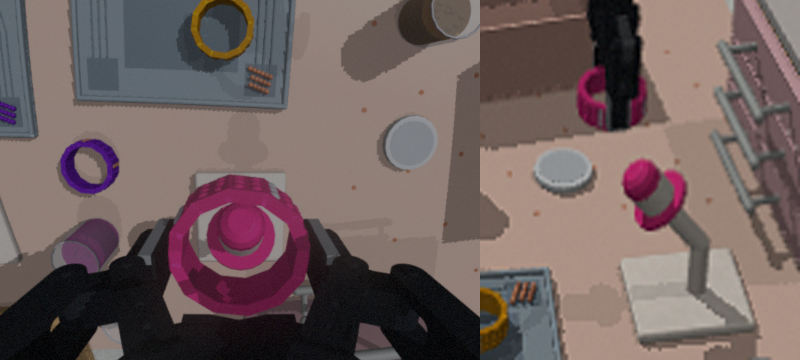

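Wrist view: the bangle is held level with the arm tip visible through its hole (240,235 in the left panel), and the arm fit agrees across cameras. I'll lower it onto the axis line and slide.

Call:
step_arm:
  targets:
    - [50,[0,0.04,0.87],0]
    - [50,[0,0,0.87],0]
    - [50,[-0.2,0,0.24],0]
    - [50,[-0.2,0,0.24],0]
    - [50,[0,0,0],0]

```text
t: 7.75
eef_pos: [0.615, 0.1847, 0.1518]
tool_rot: [0.0, 0.045, 0.999, -0.0]
ft_force: [1.1, 0.3, -1.3]
gripper_width: 0.726
grasp_force: 32.8
```

Call:
step_arm:
  targets:
    - [50,[-0.107,0,0.128],0]
    - [50,[-0.107,0,0.128],0]
    - [50,[-0.107,0,0.128],0]
    - [50,[0,0,0],0]

```text
t: 8.15
eef_pos: [0.6254, 0.1845, 0.1403]
tool_rot: [0.001, 0.044, 0.999, 0.0]
ft_force: [0.7, -1.2, 5.0]
gripper_width: 0.72
grasp_force: 32.3
```

Call:
step_arm:
  targets:
    - [50,[-0.107,0,0.128],0]
    - [50,[-0.107,0,0.128],0]
    - [50,[0,0,0],0]

```text
t: 8.45
eef_pos: [0.6326, 0.184, 0.1318]
tool_rot: [0.002, 0.044, 0.999, 0.0]
ft_force: [5.1, -0.1, -0.1]
gripper_width: 0.724
grasp_force: 32.6
```

Call:
step_arm:
  targets:
    - [50,[-0.107,0,0.128],0]
    - [50,[0,0,0],0]

```text
t: 8.65
eef_pos: [0.6357, 0.1838, 0.128]
tool_rot: [0.002, 0.044, 0.999, 0.0]
ft_force: [7.1, -0.4, 0.2]
gripper_width: 0.722
grasp_force: 32.6
```

Run:
```python
from look import *
s,o=look('b',None,None,'pink')
sd=o['side'][120:220,310:410]; sc=o['scene'][170:270,390:490]
cv2.imwrite('pics/v2.png',np.hstack([cv2.resize(o['wrist'][150:480,80:560],(400,275)),cv2.resize(sd,(200,275),interpolation=cv2.INTER_CUBIC),cv2.resize(sc,(200,275),interpolation=cv2.INTER_CUBIC)]))
```

```text
tcp [0.6357 0.1838 0.128 ] [0.0018 0.0443 0.999  0.    ] ft [ 7.1 -0.4  0.2]
scene ring pts 395 min [0.6179 0.148  0.1145] max [0.678  0.2156 0.1623] mid [0.6479 0.1825 0.1384]
side ring pts 319 min [0.6018 0.1457 0.0998] max [0.6751 0.2176 0.1651] mid [0.6374 0.1811 0.1306]
wrist ring pts 26964 min [0.6017 0.141  0.1008] max [0.6662 0.2168 0.172 ] mid [0.6326 0.1835 0.1352]
```

View pics/v2.png

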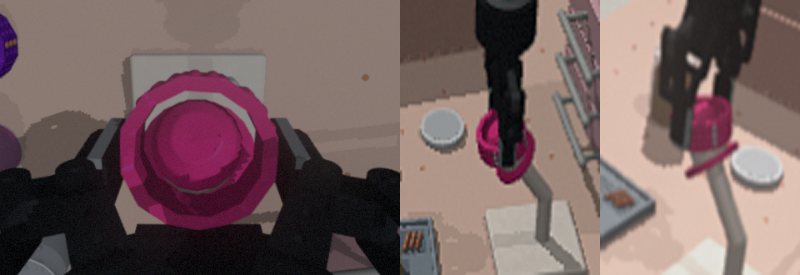

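The bangle is over the tip and beginning to tilt, centred laterally in the wrist view at about (198,150). I'll continue.

Call:
step_arm:
  targets:
    - [50,[-0.107,0,0.128],0]
    - [50,[-0.107,0,0.128],0]
    - [50,[0,0,0],0]

```text
t: 9.1
eef_pos: [0.638, 0.1827, 0.1195]
tool_rot: [-0.002, 0.044, 0.999, -0.001]
ft_force: [-0.7, -1.6, 4.5]
gripper_width: 0.719
grasp_force: 31.4
```

Call:
step_arm:
  targets:
    - [50,[-0.085,0,0.1],0]
    - [50,[0,0,0],0]

```text
t: 9.3
eef_pos: [0.6387, 0.1825, 0.1161]
tool_rot: [-0.004, 0.044, 0.999, -0.001]
ft_force: [-4.7, -1.8, 6.0]
gripper_width: 0.718
grasp_force: 31.2
```

```bash
cat > tilt.py <<'E'
from look import *
def tilt(tag,o,yaw):
    A=axes(yaw); s=sensors.observe()
    for n in('scene','side','wrist'):
        z=np.load(f'{n}_{tag}.npz'); im,X,d=z['im'],z['X'],z['d']
        L=(X-np.array(o))@A; h=cv2.cvtColor(im,cv2.COLOR_BGR2HSV)
        r=np.hypot(L[...,0],L[...,1]); m=(d>0)&(h[...,1]>110)&(r>.0285)&(r<.036)&(abs(L[...,2]-.02)<.035)
        q=L[m]; 
        if len(q)<30: continue
        # per sector max height along the axis = ring's upper rim
        ang=np.degrees(np.arctan2(q[:,1],q[:,0]))
        print(n,len(q),[(a,round(1000*np.percentile(q[abs((ang-a+180)%360-180)<20,2],97),1),round(1000*np.percentile(q[abs((ang-a+180)%360-180)<20,2],3),1)) for a in(0,60,120,180,-120,-60) if (abs((ang-a+180)%360-180)<20).sum()>8])
E
python3 - <<'E'
from tilt import *
s,o=look('c',None,None,'pink'); tilt('c',(.6515,.1811,.1198),np.radians(-5))
print(s['joint_pos'].round(3))
sd=o['side'][120:220,310:410]; sc=o['scene'][170:270,390:490]
cv2.imwrite('pics/v3.png',np.hstack([cv2.resize(o['wrist'][150:480,80:560],(400,400)),cv2.resize(sc,(400,400),interpolation=cv2.INTER_CUBIC)]))
E
```

```text
tcp [0.6387 0.1825 0.1161] [-4.20e-03  4.42e-02  9.99e-01 -8.00e-04] ft [-4.7 -1.8  6. ]
scene ring pts 366 min [0.6345 0.1486 0.1133] max [0.6775 0.2144 0.1612] mid [0.6562 0.181  0.1379]
side ring pts 257 min [0.6045 0.1479 0.1024] max [0.6735 0.2143 0.1598] mid [0.6393 0.1803 0.1306]
wrist ring pts 28118 min [0.6048 0.1395 0.1013] max [0.6672 0.2151 0.1604] mid [0.635  0.1823 0.1344]
scene 196 [(0, np.float64(21.6), np.float64(-3.4)), (-60, np.float64(23.0), np.float64(-3.9))]
side 108 [(-120, np.float64(35.3), np.float64(-2.6)), (-60, np.float64(14.3), np.float64(-3.7))]
wrist 5130 [(60, np.float64(42.9), np.float64(21.9)), (120, np.float64(33.3), np.float64(-0.3)), (180, np.float64(35.2), np.float64(16.1)), (-120, np.float64(32.9), np.float64(-0.3)), (-60, np.float64(44.2), np.float64(21.4))]
[ 0.181  0.425 -0.069  1.085  0.     0.269]
```

View pics/v3.png

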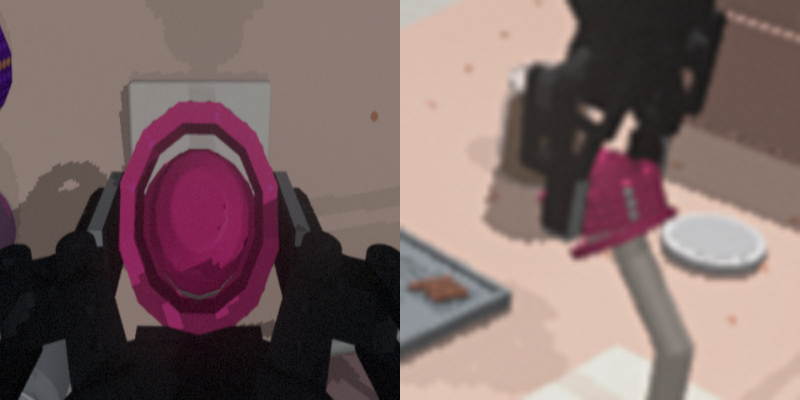

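At +x the bangle touches the collar (upper rim at 22 mm). The robot side is still about 13 mm high, a remaining tilt of about 12°. I'll push down further.

Call:
step_arm:
  targets:
    - [50,[0,0,0.1],0]
    - [50,[0,0,0.1],0]
    - [50,[0,0,0],0]

```text
t: 9.75
eef_pos: [0.6396, 0.1824, 0.1108]
tool_rot: [-0.003, 0.044, 0.999, -0.001]
ft_force: [-4.3, -0.9, 6.1]
gripper_width: 0.717
grasp_force: 31.2
```

Call:
step_arm:
  targets:
    - [50,[0,0,0.1],0]
    - [50,[0,0,0],0]

```text
t: 9.95
eef_pos: [0.6404, 0.1825, 0.1085]
tool_rot: [-0.002, 0.044, 0.999, -0.001]
ft_force: [-2.9, -2.3, 8.6]
gripper_width: 0.719
grasp_force: 31.6
```

Run:
```python
from tilt import *
s,o=look('d',None,None,'pink'); tilt('d',(.6515,.1811,.1198),np.radians(-5))
```

```text
tcp [0.6404 0.1825 0.1085] [-2.20e-03  4.42e-02  9.99e-01 -8.00e-04] ft [-2.9 -2.3  8.6]
scene ring pts 343 min [0.6251 0.1487 0.1147] max [0.6784 0.2155 0.1608] mid [0.6539 0.182  0.1392]
side ring pts 223 min [0.6087 0.1485 0.1011] max [0.6746 0.2168 0.1587] mid [0.6415 0.1775 0.1298]
wrist ring pts 29453 min [0.6085 0.1395 0.0998] max [0.6712 0.215  0.1604] mid [0.6367 0.1824 0.1316]
scene 128 [(0, np.float64(19.0), np.float64(-4.1)), (-60, np.float64(21.0), np.float64(-4.2))]
side 107 [(180, np.float64(26.1), np.float64(3.4)), (-120, np.float64(25.9), np.float64(11.6)), (-60, np.float64(52.6), np.float64(-3.0))]
wrist 8195 [(60, np.float64(50.5), np.float64(0.0)), (120, np.float64(23.2), np.float64(4.3)), (180, np.float64(22.9), np.float64(2.3)), (-120, np.float64(23.1), np.float64(2.6)), (-60, np.float64(53.5), np.float64(-0.7))]
```

Call:
step_arm:
  targets:
    - [50,[-0.04,0,0.06],0]
    - [50,[-0.03,0,0.04],0]
    - [50,[0,0,0],0]
    - [50,[0,0,0],0]

```text
t: 10.5
eef_pos: [0.6405, 0.1824, 0.1082]
tool_rot: [-0.004, 0.044, 0.999, -0.001]
ft_force: [-12.7, -2.9, 23.2]
gripper_width: 0.715
grasp_force: 33.4
```

Run:
```python
from tilt import *
s,o=look('e',None,None,'pink'); tilt('e',(.6515,.1811,.1198),np.radians(-5))
sd=o['side'][120:220,310:410]; sc=o['scene'][170:270,390:490]
cv2.imwrite('pics/v4.png',np.hstack([cv2.resize(o['wrist'][150:480,80:560],(400,400)),cv2.resize(sc,(400,400),interpolation=cv2.INTER_CUBIC)]))
```

```text
tcp [0.6405 0.1824 0.1082] [-3.70e-03  4.41e-02  9.99e-01 -6.00e-04] ft [-12.7  -2.9  23.2]
scene ring pts 339 min [0.626  0.1478 0.1164] max [0.6784 0.2151 0.1599] mid [0.6564 0.1815 0.1396]
side ring pts 224 min [0.6078 0.1474 0.0959] max [0.6748 0.2197 0.1603] mid [0.6412 0.1812 0.1299]
wrist ring pts 29526 min [0.6087 0.14   0.1001] max [0.6711 0.2149 0.1603] mid [0.6367 0.1824 0.1315]
scene 126 [(0, np.float64(15.0), np.float64(-3.5)), (-60, np.float64(19.8), np.float64(-4.1))]
side 99 [(180, np.float64(24.6), np.float64(2.0)), (-120, np.float64(25.3), np.float64(6.6)), (-60, np.float64(32.2), np.float64(-3.9))]
wrist 8206 [(60, np.float64(51.7), np.float64(-0.6)), (120, np.float64(23.0), np.float64(4.0)), (180, np.float64(22.6), np.float64(2.5)), (-120, np.float64(23.0), np.float64(2.7)), (-60, np.float64(53.1), np.float64(-0.4))]
```

View pics/v4.png

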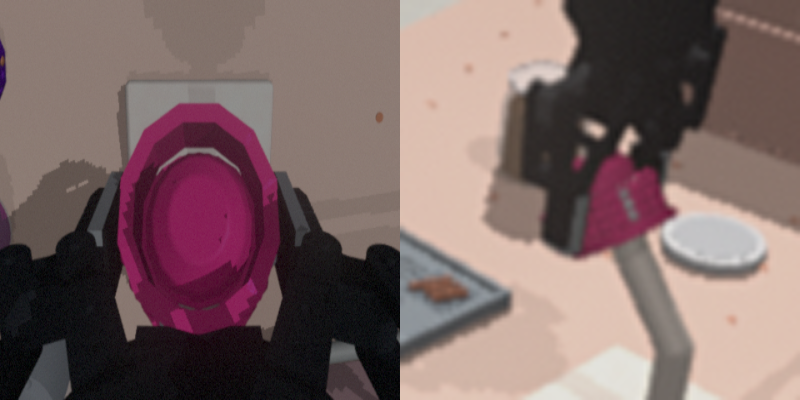

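Home: pushing on raised the force to about 26 N along the axis with no motion, and the rim is even at about 22–23 mm. I'll relieve the preload, open and retreat upwards.

Call:
step_arm:
  targets:
    - [50,[0.05,0,-0.07],0]
    - [50,[0,0,0],0]
    - [85,[0,0,0],0]
    - [85,[0,0,0],0]
    - [85,[0,0,0],0]

```text
t: 11.15
eef_pos: [0.642, 0.183, 0.1062]
tool_rot: [-0.001, 0.044, 0.999, -0.0]
ft_force: [-0.1, -0.5, -0.1]
gripper_width: 0.999
grasp_force: 0.0
```

Call:
step_arm:
  targets:
    - [85,[0,0,0],0]
    - [85,[0,0,-0.3],0]
    - [85,[0,0,-0.7],0]
    - [85,[0,0,-0.9],0]
    - [85,[0,0,-0.9],0]

```text
t: 11.65
eef_pos: [0.6429, 0.183, 0.1927]
tool_rot: [-0.0, 0.044, 0.999, 0.0]
ft_force: [0.8, -0.2, 0.0]
gripper_width: 0.994
grasp_force: 0.0
```

Run:
```python
from tilt import *
s,o=look('f',None,None,'pink'); tilt('f',(.6515,.1811,.1198),np.radians(-5))
im=o['wrist']; p=vision.camera_params('wrist'); X=np.load('wrist_f.npz')['X']
h=cv2.cvtColor(im,cv2.COLOR_BGR2HSV); m=(h[...,1]>110)&(h[...,0]>8)&(h[...,0]<28)&near(X,(.468,.177),.05)&(X[...,2]>.01)
P=X[m]; T=P[P[:,2]>np.percentile(P[:,2],95)-.005]; print('gold',len(P),(T.max(0)+T.min(0))/2,np.ptp(T,axis=0),fitc(T[:,:2]))
```

```text
tcp [0.6429 0.183  0.1927] [-3.00e-04  4.42e-02  9.99e-01  0.00e+00] ft [ 0.8 -0.2  0. ]
scene 200 [(0, np.float64(19.3), np.float64(-4.2)), (-120, np.float64(21.8), np.float64(-0.8)), (-60, np.float64(21.7), np.float64(-4.4))]
side 175 [(180, np.float64(23.7), np.float64(2.6)), (-120, np.float64(24.2), np.float64(0.8)), (-60, np.float64(25.4), np.float64(-4.0))]
wrist 3080 [(0, np.float64(0.9), np.float64(-3.7)), (60, np.float64(22.1), np.float64(-1.6)), (120, np.float64(22.6), np.float64(3.3)), (180, np.float64(22.6), np.float64(8.9)), (-120, np.float64(22.7), np.float64(6.8)), (-60, np.float64(21.6), np.float64(-2.5))]
gold 471 [0.49627493 0.17627982 0.02872136] [0.00656297 0.03409023 0.00609153] (array([0.48119667, 0.17805955]), np.float64(0.01792657887018192))
```

Pink bangle is fully home with an even rim at 22 mm. On to the gold one.

Call:
step_arm:
  targets:
    - [85,[0,0,-0.5],0]
    - [85,[0,0,0],-0.024]
    - [85,[0,0,0],-0.024]
    - [85,[0.97,0.028,0],0]
    - [85,[0.97,0.028,0],0]

```text
t: 12.3
eef_pos: [0.5841, 0.1808, 0.2058]
tool_rot: [-0.001, -0.031, 1.0, -0.0]
ft_force: [-0.7, 0.3, 0.0]
gripper_width: 0.995
grasp_force: 0.0
```

Call:
step_arm:
  targets:
    - [85,[0.97,0.028,0],0]
    - [85,[0.97,0.028,0],0]
    - [85,[0.97,0.028,0.4],0]
    - [85,[0.97,0.028,0.9],0]
    - [85,[0,0,0],0]

```text
t: 12.8
eef_pos: [0.4576, 0.1752, 0.1613]
tool_rot: [-0.009, -0.032, 0.999, -0.002]
ft_force: [0.5, 0.0, -1.0]
gripper_width: 0.994
grasp_force: 0.0
```

Run:
```python
from look import *
s=sensors.observe(); p,im,d=cam('wrist'); X=cloud(p,d)
print(s['eef_pos'],R.from_quat(s['tool_rot'],scalar_first=True).as_matrix()[:,1])
h=cv2.cvtColor(im,cv2.COLOR_BGR2HSV); m=(h[...,1]>110)&(h[...,0]>8)&(h[...,0]<28)&near(X,(.468,.177),.04)&(X[...,2]>.012)&(X[...,2]<.04)
P=X[m]; T=P[P[:,2]>np.percentile(P[:,2],95)-.005]; print('gold',len(P),np.percentile(P[:,2],95),(T.max(0)+T.min(0))/2,np.ptp(T,axis=0),fitc(T[:,:2]))
```

```text
[0.45758215 0.17516702 0.16126488] [-0.06351776  0.9979767  -0.00282753]
gold 3042 0.030821520858244404 [0.46751337 0.17911851 0.02904677] [0.06395843 0.06319518 0.00642768] (array([0.46711615, 0.17918343]), np.float64(0.028332420226203203))
```

Call:
step_arm:
  targets:
    - [85,[0,0.1,0.8],0]
    - [85,[0,0,0.9],0]
    - [85,[0,0,0.9],0]
    - [85,[0,0,0.9],0]
    - [85,[0,0,0],0]

```text
t: 13.35
eef_pos: [0.4667, 0.1795, 0.06]
tool_rot: [-0.003, -0.031, 1.0, -0.001]
ft_force: [-1.0, -0.5, 1.0]
gripper_width: 0.998
grasp_force: 0.0
```

Call:
step_arm:
  targets:
    - [85,[0,-0.02,0.9],0]
    - [85,[0,0,0.7],0]
    - [85,[0,0,0.18],0]
    - [85,[0,0,0],0]
    - [85,[0,0,0],0]

```text
t: 13.85
eef_pos: [0.4701, 0.1799, 0.0107]
tool_rot: [0.001, -0.031, 1.0, 0.0]
ft_force: [-0.0, 0.2, 0.8]
gripper_width: 0.996
grasp_force: 0.0
```

Call:
step_arm:
  targets:
    - [50,[0,0,0],0]
    - [50,[0,0,0],0]
    - [50,[0,0,0],0]
    - [50,[0,0,0],0]
    - [50,[0,0,0],0]

```text
t: 14.35
eef_pos: [0.4697, 0.1798, 0.011]
tool_rot: [0.001, -0.031, 1.0, 0.0]
ft_force: [-2.2, -1.4, 5.6]
gripper_width: 0.73
grasp_force: 31.5
```

Gripped 5 mm higher than planned, so I'll re-grasp lower.

Call:
step_arm:
  targets:
    - [85,[0,0,0],0]
    - [85,[0,0,0],0]
    - [85,[0.07,0,0.16],0]
    - [85,[0,0,0],0]
    - [50,[0,0,0],0]

```text
t: 14.85
eef_pos: [0.4656, 0.1792, 0.0039]
tool_rot: [-0.001, -0.031, 1.0, -0.0]
ft_force: [-0.8, -0.5, 0.3]
gripper_width: 0.85
grasp_force: 0.0
```

Call:
step_arm:
  targets:
    - [50,[0,0,0],0]
    - [50,[0,0,0],0]
    - [50,[0,0,0],0]
    - [50,[0,0,0],0]

```text
t: 15.25
eef_pos: [0.4661, 0.1794, 0.0045]
tool_rot: [-0.0, -0.031, 1.0, -0.0]
ft_force: [-2.3, -0.4, 3.6]
gripper_width: 0.731
grasp_force: 33.1
```

Call:
step_arm:
  targets:
    - [50,[0,0,-0.3],0]
    - [50,[0,0,-0.6],0]
    - [50,[0,0,-0.95],0]
    - [50,[0,0,-0.95],0]
    - [50,[0,0,-0.95],0]

```text
t: 15.75
eef_pos: [0.4663, 0.1793, 0.1183]
tool_rot: [0.0, -0.031, 1.0, 0.0]
ft_force: [0.7, 0.1, -0.7]
gripper_width: 0.733
grasp_force: 33.1
```

Call:
step_arm:
  targets:
    - [50,[0,0,-0.95],0]
    - [50,[0,0,-0.95],0]
    - [50,[0,0,-0.95],0]
    - [50,[0,0,-0.6],0]
    - [50,[-0.121,-0.483,0],0]

```text
t: 16.25
eef_pos: [0.473, 0.1664, 0.2244]
tool_rot: [0.004, -0.032, 0.999, 0.001]
ft_force: [0.5, -0.3, 0.1]
gripper_width: 0.737
grasp_force: 33.1
```

Call:
step_arm:
  targets:
    - [50,[-0.242,-0.966,0],0]
    - [50,[-0.242,-0.966,0],0]
    - [50,[-0.242,-0.966,0],0]
    - [50,[-0.242,-0.966,0],0]
    - [50,[-0.242,-0.966,0],0]

```text
t: 16.75
eef_pos: [0.5164, 0.0216, 0.2208]
tool_rot: [0.0, -0.031, 1.0, -0.0]
ft_force: [0.7, 0.0, -0.2]
gripper_width: 0.735
grasp_force: 33.1
```

Call:
step_arm:
  targets:
    - [50,[-0.242,-0.966,0],0]
    - [50,[-0.242,-0.966,0],0]
    - [50,[-0.242,-0.966,0],0]
    - [50,[-0.242,-0.966,0],0]
    - [50,[-0.242,-0.966,0],0]

```text
t: 17.25
eef_pos: [0.5617, -0.1209, 0.2207]
tool_rot: [0.0, -0.031, 1.0, -0.0]
ft_force: [-0.1, -0.4, 0.0]
gripper_width: 0.735
grasp_force: 33.1
```

Call:
step_arm:
  targets:
    - [50,[-0.242,-0.966,0],0]
    - [50,[-0.242,-0.966,0],0]
    - [50,[-0.121,-0.483,0],0]
    - [50,[0,0,0],0]
    - [50,[0,0,0],0]

```text
t: 17.75
eef_pos: [0.5836, -0.1901, 0.2203]
tool_rot: [-0.0, -0.031, 1.0, 0.001]
ft_force: [0.4, 0.2, -0.7]
gripper_width: 0.73
grasp_force: 33.1
```

Run:
```python
from tilt import *
s,o=look('g',None,None,'gold')
for n in('scene','side','wrist'):
    X=np.load(f'{n}_g.npz')['X']
    P=X[near(X,(.63,-.188),.06)&(X[...,2]>.095)&(X[...,2]<.175)]
    f,m,N=fit(P,(.6348,-.1875,.12),.06); print(n,f[:3].round(4),np.degrees(f[3]).round(1),m,N)
ex=rot(s['tool_rot']); print('TCP-o in tool axes',((s['eef_pos']-f[:3])@ex).round(4), 'yaw tool',np.degrees(np.arctan2(-ex[0,1],ex[1,1])))
```

```text
tcp [ 0.5836 -0.1901  0.2203] [-4.000e-04 -3.120e-02  9.995e-01  5.000e-04] ft [ 0.4  0.2 -0.7]
scene ring pts 633 min [ 0.5591 -0.2202  0.2251] max [ 0.6189 -0.1578  0.2486] mid [ 0.5893 -0.1904  0.2368]
side ring pts 315 min [ 0.552  -0.2267  0.2217] max [ 0.6059 -0.1572  0.2503] mid [ 0.5788 -0.1891  0.2368]
wrist ring pts 17983 min [ 0.5526 -0.2338  0.223 ] max [ 0.616  -0.1573  0.2643] mid [ 0.5835 -0.1898  0.238 ]
scene [ 0.6351 -0.1872  0.1213] 2.9 0.0006637910698967173 959
side [ 0.6343 -0.1876  0.1209] 3.2 0.0009949326700716265 602
wrist [ 0.6348 -0.1875  0.1199] 3.0 0.0004985405337001996 5927
TCP-o in tool axes [ 0.0514  0.0008 -0.1003] yaw tool 3.573011063561039
```

Call:
step_arm:
  targets:
    - [50,[0,0,0.91],0]
    - [50,[0,0,0.91],0]
    - [50,[-0.2,0,0.24],0]
    - [50,[-0.2,0,0.24],0]
    - [50,[0,0,0],0]

```text
t: 18.4
eef_pos: [0.5977, -0.1896, 0.1524]
tool_rot: [0.001, -0.032, 0.999, -0.0]
ft_force: [0.8, -0.5, -1.4]
gripper_width: 0.733
grasp_force: 33.4
```

Call:
step_arm:
  targets:
    - [50,[-0.107,0,0.128],0]
    - [50,[-0.107,0,0.128],0]
    - [50,[-0.107,0,0.128],0]
    - [50,[0,0,0],0]

```text
t: 18.8
eef_pos: [0.6072, -0.1897, 0.141]
tool_rot: [0.001, -0.031, 1.0, -0.0]
ft_force: [0.5, 0.9, 6.5]
gripper_width: 0.734
grasp_force: 34.0
```

Call:
step_arm:
  targets:
    - [50,[-0.107,0,0.128],0]
    - [50,[-0.107,0,0.128],0]
    - [50,[0,0,0],0]

```text
t: 19.1
eef_pos: [0.6152, -0.1891, 0.1325]
tool_rot: [0.003, -0.031, 1.0, -0.0]
ft_force: [7.1, 0.8, 0.4]
gripper_width: 0.735
grasp_force: 33.5
```

Same behaviour as the pink one, so I'll continue the same way.

Call:
step_arm:
  targets:
    - [50,[-0.107,0,0.128],0]
    - [50,[0,0,0],0]
    - [50,[-0.107,0,0.128],0]
    - [50,[-0.107,0,0.128],0]
    - [50,[0,0,0],0]

```text
t: 19.6
eef_pos: [0.6192, -0.1883, 0.1199]
tool_rot: [-0.003, -0.031, 1.0, -0.0]
ft_force: [-4.1, 1.1, 7.2]
gripper_width: 0.735
grasp_force: 33.9
```

Call:
step_arm:
  targets:
    - [50,[-0.085,0,0.1],0]
    - [50,[0,0,0.1],0]
    - [50,[0,0,0],0]

```text
t: 19.9
eef_pos: [0.6205, -0.1878, 0.1133]
tool_rot: [-0.004, -0.031, 1.0, 0.0]
ft_force: [-5.8, 0.6, 6.1]
gripper_width: 0.738
grasp_force: 32.6
```

Run:
```python
from tilt import *
s,o=look('h',None,None,'gold'); tilt('h',(.6348,-.1875,.1199),np.radians(3))
```

```text
tcp [ 0.6205 -0.1878  0.1133] [-4.100e-03 -3.100e-02  9.995e-01  5.000e-04] ft [-5.8  0.6  6.1]
scene ring pts 709 min [ 0.6106 -0.2189  0.1078] max [ 0.6624 -0.1571  0.1612] mid [ 0.6391 -0.1887  0.1378]
side ring pts 379 min [ 0.5885 -0.2207  0.1007] max [ 0.645  -0.1547  0.1615] mid [ 0.6156 -0.188   0.131 ]
wrist ring pts 28208 min [ 0.5882 -0.2319  0.0998] max [ 0.6499 -0.1561  0.1606] mid [ 0.6181 -0.1882  0.1334]
scene 335 [(0, np.float64(21.5), np.float64(-4.0)), (60, np.float64(25.8), np.float64(15.7)), (-60, np.float64(23.0), np.float64(-4.3))]
side 140 [(120, np.float64(33.5), np.float64(26.2)), (180, np.float64(34.9), np.float64(10.1)), (-120, np.float64(31.5), np.float64(14.8))]
wrist 5705 [(60, np.float64(41.0), np.float64(20.2)), (120, np.float64(31.4), np.float64(-0.1)), (180, np.float64(33.6), np.float64(0.7)), (-120, np.float64(31.5), np.float64(-0.6)), (-60, np.float64(51.9), np.float64(20.0))]
```

Call:
step_arm:
  targets:
    - [50,[0,0,0.1],0]
    - [50,[0,0,0.1],0]
    - [50,[0,0,0],0]

```text
t: 20.35
eef_pos: [0.6219, -0.1875, 0.1079]
tool_rot: [-0.003, -0.031, 1.0, 0.001]
ft_force: [-3.2, 1.3, 6.8]
gripper_width: 0.733
grasp_force: 31.6
```

Call:
step_arm:
  targets:
    - [50,[-0.03,0,0.06],0]
    - [50,[-0.03,0,0.04],0]
    - [50,[0,0,0],0]
    - [50,[0,0,0],0]

```text
t: 20.75
eef_pos: [0.6224, -0.1876, 0.1067]
tool_rot: [-0.004, -0.031, 1.0, 0.0]
ft_force: [-9.7, 2.3, 15.7]
gripper_width: 0.735
grasp_force: 32.2
```

Run:
```python
from tilt import *
s,o=look('i',None,None,'gold'); tilt('i',(.6348,-.1875,.1199),np.radians(3))
```

```text
tcp [ 0.6224 -0.1876  0.1067] [-3.700e-03 -3.130e-02  9.995e-01  3.000e-04] ft [-9.7  2.3 15.7]
scene ring pts 620 min [ 0.6134 -0.2182  0.116 ] max [ 0.6627 -0.1574  0.1609] mid [ 0.6414 -0.1903  0.1397]
side ring pts 359 min [ 0.5915 -0.2205  0.0991] max [ 0.646  -0.1549  0.1605] mid [ 0.616  -0.1871  0.1305]
wrist ring pts 29357 min [ 0.5915 -0.2309  0.0999] max [ 0.6527 -0.1555  0.1603] mid [ 0.6182 -0.1881  0.1312]
scene 196 [(0, np.float64(14.6), np.float64(-4.5)), (-60, np.float64(19.1), np.float64(-4.4))]
side 142 [(120, np.float64(24.8), np.float64(18.5)), (180, np.float64(25.1), np.float64(3.6)), (-120, np.float64(25.3), np.float64(11.7))]
wrist 8488 [(60, np.float64(52.5), np.float64(-0.9)), (120, np.float64(23.0), np.float64(0.5)), (180, np.float64(22.6), np.float64(1.3)), (-120, np.float64(22.9), np.float64(1.6)), (-60, np.float64(52.8), np.float64(-0.2))]
```

Home: even at about 22.6–23 mm as for the pink one, and the force is rising without motion. I'll relieve, release and retreat.

Call:
step_arm:
  targets:
    - [50,[0.03,0,-0.04],0]
    - [50,[0,0,0],0]
    - [85,[0,0,0],0]
    - [85,[0,0,0],0]
    - [85,[0,0,0],0]

```text
t: 21.4
eef_pos: [0.6242, -0.188, 0.1056]
tool_rot: [-0.001, -0.031, 1.0, 0.0]
ft_force: [0.2, -0.1, -1.0]
gripper_width: 0.999
grasp_force: 0.0
```

Call:
step_arm:
  targets:
    - [85,[0,0,0],0]
    - [85,[0,0,-0.3],0]
    - [85,[0,0,-0.7],0]
    - [85,[0,0,-0.9],0]
    - [85,[0,0,-0.9],0]

```text
t: 21.9
eef_pos: [0.6249, -0.1881, 0.192]
tool_rot: [-0.0, -0.031, 1.0, 0.0]
ft_force: [-0.0, -0.3, 0.6]
gripper_width: 0.996
grasp_force: 0.0
```

Call:
step_arm:
  targets:
    - [85,[0,0,-0.9],0]
    - [85,[0,0,-0.7],0]
    - [85,[0,0,0],0]
    - [85,[0,0,0],0]

```text
t: 22.3
eef_pos: [0.6254, -0.1883, 0.2396]
tool_rot: [0.001, -0.031, 1.0, -0.0]
ft_force: [0.3, 0.1, -0.0]
gripper_width: 0.994
grasp_force: 0.0
```

Run:
```python
from tilt import *
s,o=look('j',None,None,'gold'); print('gold');tilt('j',(.6348,-.1875,.1199),np.radians(3)); print('pink');tilt('j',(.6515,.1811,.1198),np.radians(-5))
```

```text
tcp [ 0.6254 -0.1883  0.2396] [ 6.000e-04 -3.120e-02  9.995e-01 -3.000e-04] ft [ 0.3  0.1 -0. ]
wrist ring pts 72 min [ 0.6107 -0.2315  0.2526] max [ 0.637  -0.1451  0.2685] mid [ 0.6254 -0.1883  0.2603]
gold
scene 288 [(0, np.float64(18.0), np.float64(-4.7)), (-120, np.float64(22.3), np.float64(3.7)), (-60, np.float64(21.0), np.float64(-4.0))]
side 255 [(120, np.float64(25.4), np.float64(17.2)), (180, np.float64(25.0), np.float64(2.0)), (-120, np.float64(25.1), np.float64(2.8)), (-60, np.float64(23.3), np.float64(-2.5))]
wrist 2303 [(0, np.float64(0.5), np.float64(-2.7)), (60, np.float64(21.8), np.float64(-2.2)), (120, np.float64(22.7), np.float64(0.6)), (180, np.float64(22.6), np.float64(9.9)), (-120, np.float64(22.6), np.float64(4.0)), (-60, np.float64(21.9), np.float64(-1.5))]
pink
scene 213 [(0, np.float64(20.0), np.float64(-4.3)), (-120, np.float64(21.6), np.float64(1.0)), (-60, np.float64(20.9), np.float64(-4.0))]
side 183 [(180, np.float64(24.3), np.float64(5.0)), (-120, np.float64(24.9), np.float64(-0.4)), (-60, np.float64(23.2), np.float64(-2.2))]
```

View pics/scene_j.png

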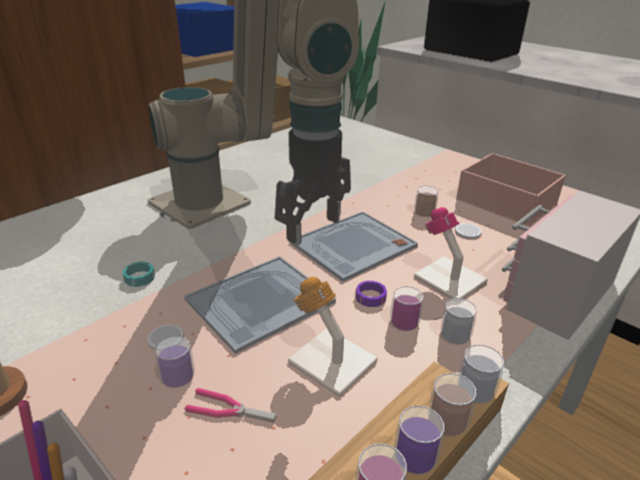

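The picture shows both bangles seated on their stands, pink at (442,220) and gold at (316,294). The violet bangle (371,293) and the jars are unmoved, and the gripper is clear.

```bash
python3 -c "
from station import bot
print(bot.hand_in())"
```

```text
the job is handed in; nothing more can be done
None
```

The pink bangle, then the gold one, were each slid fully home against the collar of the stand in their own colour and released, and the job was handed in at about 22.5 s; the jars and the violet bangle stand where they were.

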